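# Reset the tripped breaker of the bench power box

## Task

The bench power box has tripped: the red breaker button has popped out at the bottom of its well. Using only the fingertips, press the big black rocker to off, then reach into the well and press the red button fully home, and only then press the rocker back to on. Pick nothing up, and leave the red marker, the tape roll and the yellow cutter where they lie.

Things in the scene. Friction and masses are not known exactly. Their poses are not given: they have to be found in the camera images.
- power_box: Bench power box, white lid over a grey base, 120 mm (x) by 210 mm (y) by 60 mm high, screwed to the bench. Origin at the centre of its underside, z up. Its lid, at z = 60 mm, carries the breaker well at x 0, y -45 mm and the rocker switch at x 0, y +58 mm (box frame). Plugs and leads reach 65 mm beyond its far (+x) side, no higher than 50 mm; steel mounting ears reach y +-119 mm.
- well_mouth (a point): Centre of the mouth of the breaker well: a grey-lined rectangular well with upright walls, 36 mm (box x) by 60 mm (box y) inside, the rim 4 mm wide and 2 mm above the lid, the floor 28 mm below the mouth. Axes as the box's. The breaker button stands in the middle of the well.
- breaker_top (a point): Centre of the top of the round red breaker button, 18 mm across, in the middle of the well floor. Popped out it stands 14 mm below the mouth of the well, home 21 mm below it (7 mm above the floor). A white sleeve shows under the red cap while it is popped out.
- breaker (a joint): Travel of the breaker button, m: 0 popped out (it starts between 0 and 0.001), 0.007 fully home. It moves against a steady 4 N or so and stays where it is left (no spring back), so it must be pushed to its stop.
- rocker (a joint): Angle of the rocker switch, rad: 0 on (it starts between 0 and 0.04; the end far from the robot, +x of the box, is down), 0.44 off (the end near the robot, -x, is down). It turns about the box y axis against a steady friction, about 3 N at a press point, and stays where it is left, so it must be pressed right down.
- rocker_on_end (a point): Press point on top of the rocker's far (+x) half, 16 mm from the pivot, marked with a white bar; press it down for on. The black rocker is 45 mm long (box x) and 27 mm wide (box y). At off this point stands about 11 mm above the lid, at on about 4 mm. The pressed-down half lies about level. The frame around the rocker is 2 mm above the lid.
- rocker_off_end (a point): Press point on top of the rocker's near (-x) half, 16 mm from the pivot, marked with a white ring; press it down for off. At on it stands about 11 mm above the lid, at off about 4 mm.
- marker: Red felt marker with a white half, lying loose beside the box on the robot's side, 138 x 19 x 18 mm, long axis x, origin under its centre. Leave it.
- tape: Roll of red marking tape lying flat and loose beside the box on the robot's side, 92 mm across, 19 mm high, origin under its centre. Leave it.
- knife: Yellow snap cutter lying loose at the right (-y) end of the box, 154 x 19 x 15 mm, long axis x, origin under its centre. Leave it.

How it is judged (in metres and radians):
On the way, in this order (a step that is already met when the one before it is completed fails the run):
1. the rocker is switched off while the breaker is still popped out (value of joint rocker above 0.34 rad), for 0.2 s.
2. with the rocker off, the breaker button is pressed home in its well (value of joint breaker above 0.006 m and value of joint rocker above 0.34 rad), for 0.2 s.
At the end, for the whole second after the job is handed in: The breaker button stays home (within 1 mm of its full 7 mm) and the rocker stands at on (below 0.10 rad) (value of joint breaker above 0.006 m and value of joint rocker below 0.1 rad); the robot touches nothing.
It fails at once if the marker, the tape roll or the cutter is lifted or shifted by more than 25 mm (distance of any of marker, tape, knife from where it was at the start of the episode above 0.025 m).
It also fails if it takes over 48 s, if anything falls off the work surface, if the arm or the gripper's body presses on something with over 40 N, if the wrist force passes 120 N, or if a joint passes its speed limit or range.

## Robot

A 6-joint arm with a two-finger parallel gripper is mounted at the origin on the work surface; the furniture and walls round the work are solid. World frame = base frame: x ahead of the robot, y to its left, z up, the work surface at z = 0. Lengths are in m, angles in degrees, forces in N, time in s.
With the tool pointing down it reaches from about 0.375 to 0.75 m from the base axis. Payload 9 kg.
Tool frame: the origin (TCP) lies where the fingers leave the gripper's body, on its centre line; the fingertips stand 73 mm ahead of it and the grasp point (between the pads) lies 54 mm ahead of it (robot.tip_reach is the distance from the TCP to the fingertips, in m); z points along the fingers, y is the line along which they close (so a half turn about z gives the same grasp; the last joint's range is limited). The gripper opens to 85 mm and grips with 20 to 120 N. Pads are 22 mm wide; open, the fingers measure 114 mm over their backs; the gripper's body (76 mm by 85 mm) begins 54 mm behind the grasp point. The pads swing forward as they close: fully open they stand 13 mm farther back than shut.
Start: joints at [-80.827, 5.964, 5.575, 89.605, 0, 77.527], TCP at [0.221, -0.558, 0.304] pointing down, gripper open.
Joint ranges: [-171.21, 171.21], [-48.23, 106.86], [-62.78, 66.21], [-105.2, 120.99], [-86.42, 89.51], [-180, 180]. Speed limits (degrees/s): [127.2, 127.2, 147.25, 180, 180, 180].

## Interface

Orientations are given as [roll, pitch, yaw] about the fixed x, y, z axes, in that order (R = Rz(yaw) Ry(pitch) Rx(roll)).
In Python, from plant import robot gives the robot as it stands. Calls block until the motion is done:
- robot.move_pose(position, orientation): joint-space move of the TCP to a pose.
- robot.line_to(position, vel=0.15, rotation=None, guard=None): straight line of the TCP; rotation=None keeps the orientation; vel is the mean speed in m/s. With guard (N) it stops when the force on the tool has changed by that much, and returns True; else False.
- robot.goto_joints(angles): joint-space move.
- robot.set_gripper(opening): finger opening in m; the grip force is fixed at half the most; returns when the fingers have stopped.
- robot.pause(seconds).
- robot.ik(position, orientation): joint angles nearest the present ones, or None.
- robot.observe(): the state.
- robot.grab_frame(name): name is "scene" or "top"; returns the picture (400x640x3 uint8, blue, green, red); there is no depth.
- robot.get_calibration(name): a dict with "vertical_fov" (degrees; the focal length in pixels is half the picture's height over the tangent of half this angle, whatever the lens; pixels are square), "cx", "cy" (the principal point, pixels), "rvec" (rotation vector, rad) and "tvec" (3), from world to camera coordinates, as OpenCV has them. Camera axes: x right, y down, z forward; pixel columns grow to the right and rows downward; lengths in m; the calibration is good to about 2 mm. A picture is of the moment at which its call begins. get_calibration takes no time and is no camera call.
A pose or a line that the arm cannot do raises robot.IKError and nothing moves.
- robot.job_done(): hands the job in; it is judged then, once.
The state is a dict: "time": time; "q": joint angles; "qvel": joint speeds; "joint_torque": joint torques, N m; "tool_pos": TCP position; "tcp_rot": TCP orientation; "ft_force": force on the tool from outside, world axes, zero at the start; "torque": the same for the moment, N m; "gripper_width": finger opening in m; "gripper_force": force on a finger pad.
Only numpy, scipy, OpenCV 4.12 (cv2) and the standard library are available. Lean on these libraries where they do the work, as an engineer would, in place of code of your own. Each camera call takes 0.05 s, during which the arm holds its last target. There are 200 camera calls.

## Working session

There is one attempt and no reset: what is moved stays moved. The work goes in short steps, each a Python script; the robot and the scene stay as the last script left them, time stands still between calls to the robot, and variables do not carry over. Pictures are saved under pics/ and viewed, at most 10 in all, crops included, and the job is handed in when it is done.

```bash
mkdir -p pics; ls
python3 - <<'E'
from plant import robot
import cv2
for n in("scene","top"):
    cv2.imwrite(f"pics/{n}0.png",robot.grab_frame(n)); print(n,robot.get_calibration(n))
print(robot.tip_reach, robot.observe())
E
```

```text
pics
scene {'vertical_fov': 49.68941244031917, 'cx': 319.14971106932705, 'cy': 200.16175117680433, 'rvec': array([ 1.92445222, -0.99728651,  0.56415599]), 'tvec': array([-0.52030459,  0.16797071,  0.70910359])}
top {'vertical_fov': 50.478917600601704, 'cx': 321.60123168049955, 'cy': 195.77786068237788, 'rvec': array([ 2.13686042, -2.17589719,  0.09492768]), 'tvec': array([-0.27248736,  0.47091754,  0.88908906])}
0.0726 {'time': 0.1, 'q': array([-8.08271466e+01,  5.99553033e+00,  5.53077022e+00,  8.96042219e+01,
        9.09684990e-04,  7.75270607e+01]), 'qvel': array([-0.07521857,  0.03639754,  0.08720422,  0.00020743,  0.01193735,
       -0.01898329]), 'joint_torque': array([ 5.66431903e-03, -5.58207107e+01,  5.04723072e+01,  1.30338935e-02,
       -3.24523471e-04, -1.40884049e-05]), 'tool_pos': array([ 0.22130134, -0.55746644,  0.30318947]), 'tcp_rot': array([-1.79932843e+02, -1.57868436e-02,  2.16457829e+01]), 'ft_force': array([ 0.23302283, -0.17549068, -0.38239478]), 'torque': array([ 0.01663275, -0.02457587,  0.01871551]), 'gripper_force': 0.0, 'gripper_width': 0.08533088585800058}
```

View pics/top0.png

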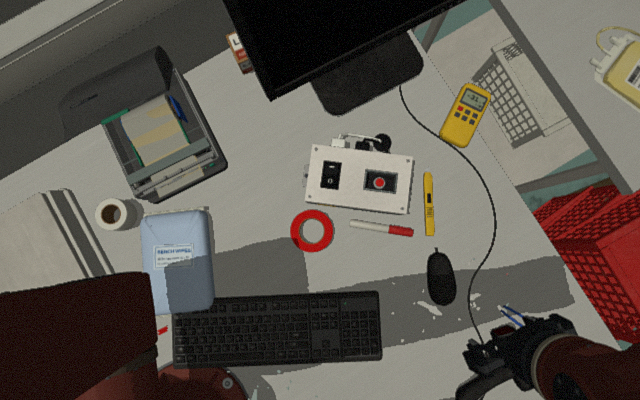

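View pics/scene0.png

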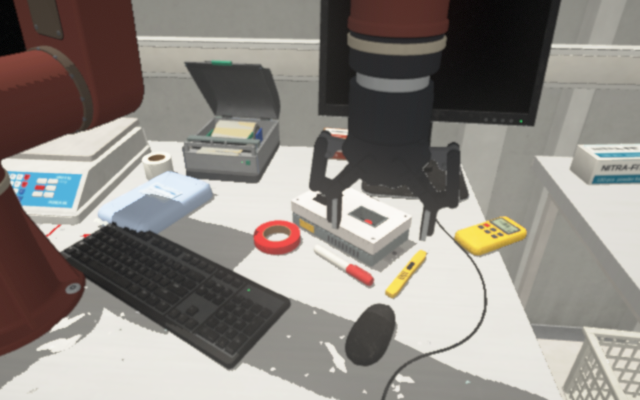

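The top view shows the box's lid at about (305-413, 145-213), the rocker at (331,175), the red button at (379,183), and the tape, marker and knife clear below and to the right. I'll enlarge that area.

Run:
```python
import cv2
a=cv2.imread("pics/top0.png")[130:230,295:425]
cv2.imwrite("pics/c.png",cv2.resize(a,None,fx=6,fy=6,interpolation=cv2.INTER_CUBIC))
```

```text
(no output)
```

View pics/c.png

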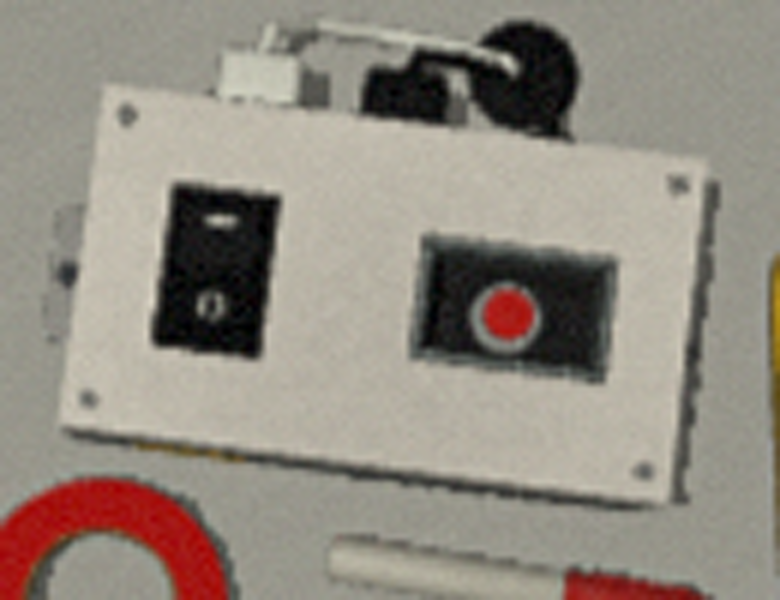

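The crop shows lid corners at crop pixels (105,87), (710,160), (668,502), (62,430), the well's inner corners around (425,235)-(605,380), the rocker's white bar at (221,220) and ring at (210,305). I'll fit the box pose to these.

```bash
cat > h.py <<'E'
import numpy as np, cv2
from plant import robot
def cam(n):
    c=robot.get_calibration(n); f=200/np.tan(np.radians(c["vertical_fov"]/2))
    return c["rvec"],c["tvec"],np.array([[f,0,c["cx"]],[0,f,c["cy"]],[0,0,1]])
def proj(n,P):
    r,t,K=cam(n); return cv2.projectPoints(np.float64(P),r,t,K,None)[0][:,0]
def unproj(n,uv,z):
    r,t,K=cam(n); R=cv2.Rodrigues(r)[0]; C=-R.T@t; d=R.T@np.linalg.solve(K,[*uv,1]); return C+d*(z-C[2])/d[2]
def b2w(p,P):
    c,s=np.cos(p[2]),np.sin(p[2]); P=np.atleast_2d(np.float64(P))
    return np.c_[p[0]+c*P[:,0]-s*P[:,1],p[1]+s*P[:,0]+c*P[:,1],P[:,2]]
E
python3 - <<'E'
from h import *
from scipy.optimize import least_squares
uv=np.array([(105,87),(710,160),(668,502),(62,430),(425,235),(617,258),(605,380),(410,357),(221,220),(210,305),(508,314)],float)
uv=(uv+.5)/6-.5+[295,130]
B=[(.06,.105,.06),(.06,-.105,.06),(-.06,-.105,.06),(-.06,.105,.06),(.018,-.015,.062),(.018,-.075,.062),(-.018,-.075,.062),(-.018,-.015,.062),(.016,.058,.064),(-.016,.058,.071),(0,-.045,.048)]
s=least_squares(lambda p:(proj("top",b2w(p,B))-uv).ravel(),[.6,0,0],x_scale=[.1,.1,.1])
print(s.x,np.degrees(s.x[2])); print(s.fun.reshape(-1,2).round(2)); np.save("box.npy",s.x)
for n,q,z in(("tape",(312,231),.019),("marker",(382,228),.009),("knife",(429,204),.01)): print(n,unproj("top",q,z))
print(b2w(s.x,B[-3:]), proj("scene",b2w(s.x,B)).round())
for P in B[-3:]:
  w=b2w(s.x,[P])[0]
  for y in (0,90,-90,180): print(y,robot.ik([w[0],w[1],.2],[180,0,np.degrees(s.x[2])+y]))
E
```

```text
[ 0.49693106 -0.35858722 -0.14626849] -8.380566998844571
[[-0.1  -0.37]
 [-0.51 -0.2 ]
 [ 0.23  0.18]
 [-0.58 -0.81]
 [ 1.45  1.63]
 [-1.55  1.4 ]
 [-1.49 -1.71]
 [ 1.89 -1.54]
 [ 0.24  0.53]
 [ 0.1   1.12]
 [ 0.32 -0.2 ]]
tape [ 0.39092091 -0.2590763   0.019     ]
marker [ 0.39498376 -0.40978625  0.009     ]
knife [ 0.44491965 -0.51267301  0.01      ]
[[ 0.52121356 -0.30353852  0.064     ]
 [ 0.48955526 -0.2988746   0.071     ]
 [ 0.49037242 -0.4031067   0.048     ]] [[330. 179.]
 [412. 215.]
 [373. 243.]
 [290. 200.]
 [361. 206.]
 [386. 217.]
 [374. 225.]
 [349. 213.]
 [333. 192.]
 [322. 195.]
 [367. 221.]]
0 [-42.62303919   6.84168084  -4.28617679  78.87214237   0.
 145.75752781]
90 [-42.62303919   6.84168084  -4.28617679  78.87214237   0.
  55.75752781]
-90 [ -42.62303919    6.84168084   -4.28617679   78.87214237    0.
 -124.24247219]
180 [-42.62303919   6.84168084  -4.28617679  78.87214237   0.
 -34.24247219]
0 [-44.46293979   1.71501126  -9.64769998  78.63728877   0.
 143.91762721]
90 [-44.46293979   1.71501126  -9.64769998  78.63728877   0.
  53.91762721]
-90 [ -44.46293979    1.71501126   -9.64769998   78.63728877    0.
 -126.08237279]
180 [-44.46293979   1.71501126  -9.64769998  78.63728877   0.
 -36.08237279]
0 [-51.20206077  12.32084555   1.75254898  79.43170343   0.
 137.17850623]
90 [-51.20206077  12.32084555   1.75254898  79.43170343   0.
  47.17850623]
-90 [ -51.20206077   12.32084555    1.75254898   79.43170343    0.
 -132.82149377]
180 [-51.20206077  12.32084555   1.75254898  79.43170343   0.
 -42.82149377]
```

```bash
cat >> h.py <<'E'
BOX=np.load("box.npy"); YAW=float(np.degrees(BOX[2])); L=robot.tip_reach
def at(bx,by,ztip):   # TCP position for fingertips at a box-frame point
    w=b2w(BOX,[(bx,by,ztip)])[0]; return [*w[:2],w[2]+L]
def press(bx,by,z_stop,z_start,over=.005,guard=14):
    robot.line_to(at(bx,by,z_start),vel=.08)
    g=robot.line_to(at(bx,by,z_stop-over),vel=.02,guard=guard)
    o=robot.observe(); print("guard",g,"tip z",o["tool_pos"][2]-L,"F",o["ft_force"].round(1),"t",o["time"])
    robot.pause(.3)
E
python3 - <<'E'
from h import *
robot.set_gripper(0.0)
robot.move_pose(at(-.018,.058,.12),[180,0,YAW])
o=robot.observe(); print(o["time"],o["tool_pos"],at(-.018,.058,.12),o["tcp_rot"],o["ft_force"],o["gripper_width"])
press(-.018,.058,.064,.082)
robot.line_to(at(-.018,.058,.12),vel=.1)
f=robot.grab_frame("scene"); cv2.imwrite("pics/s1.png",cv2.resize(f[120:270,240:440],None,fx=4,fy=4,interpolation=cv2.INTER_CUBIC))
E
```

```text
2.3083 [ 0.48742333 -0.29940581  0.19302024] [np.float64(0.4875766208724548), np.float64(-0.2985831005944689), np.float64(0.1926)] [ 1.79962525e+02 -2.70483144e-02 -8.39801311e+00] [0.34976363 0.02389006 0.60875012] -0.0001475813639535603
guard True tip z 0.06451007050816354 F [-2.2  1.3  7.6] t 3.7917
```

View pics/s1.png

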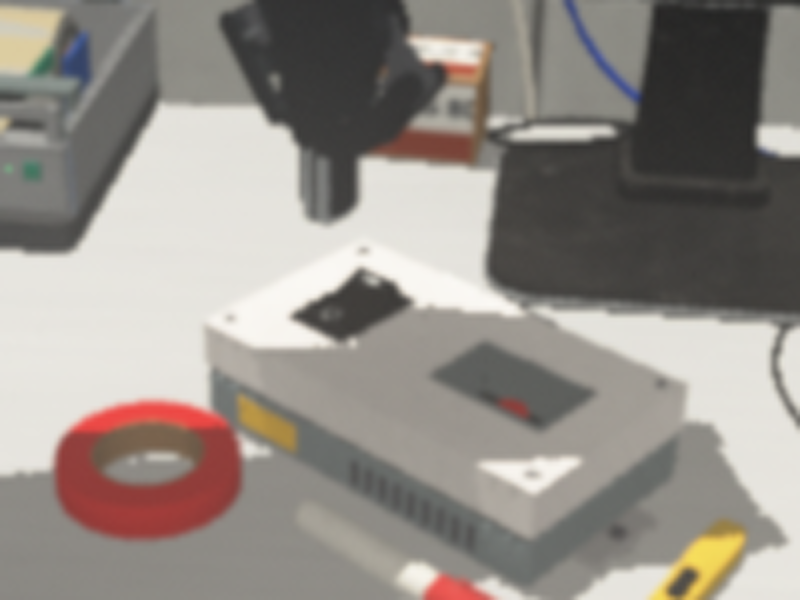

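The picture shows the rocker's far end, at about (370,270), standing up, and its near end down at (330,312). The tip stopped at 64.5 mm, which is the off stop. The button is still popped out in the well at (515,405), so I'll press it next.

Run:
```python
from h import *
robot.line_to(at(0,-.045,.10),vel=.12)
o=robot.observe(); print((o["tool_pos"]-at(0,-.045,.10)).round(4))
press(0,-.045,.041,.052,over=.006,guard=16)
o=robot.observe(); print("tip z",o["tool_pos"][2]-L,o["ft_force"].round(1))
robot.line_to(at(0,-.045,.12),vel=.1)
robot.line_to(at(-.05,.02,.16),vel=.12)
for n,s in(("scene",np.s_[170:270,280:420]),("top",np.s_[130:230,295:425])):
    cv2.imwrite(f"pics/{n}2.png",cv2.resize(robot.grab_frame(n)[s],None,fx=5,fy=5,interpolation=cv2.INTER_CUBIC))
```

```text
[0.0001 0.0005 0.0001]
guard True tip z 0.04108423255398805 F [-1.8  1.1  7.9] t 7.25
tip z 0.04106492716920812 [-0.5  0.3  6.9]
```

View pics/scene2.png

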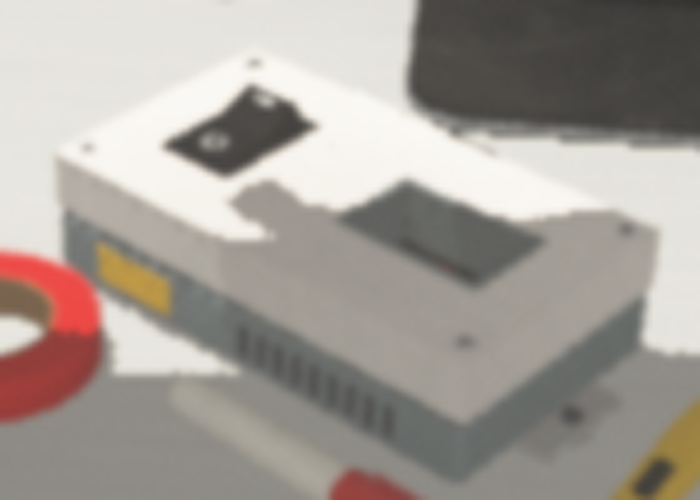

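View pics/top2.png

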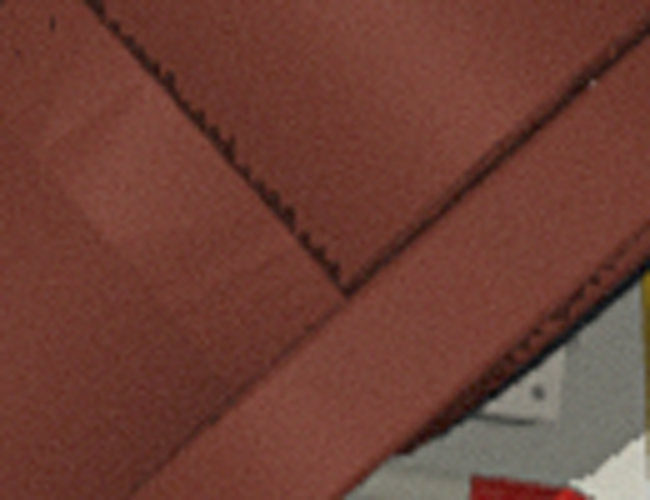

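In the scene view the button has sunk, with only a red sliver left at (455,268), and the tip stopped at 41.1 mm (home is 41). The rocker still stands at off, with its far end up at (265,98). The arm blocks the top view. Next I'll press the rocker to on and retreat.

Run:
```python
from h import *
robot.line_to(at(.018,.058,.12),vel=.12)
press(.018,.058,.064,.082)
robot.line_to(at(.018,.058,.13),vel=.1)
robot.move_pose([.25,-.52,.30],[180,0,YAW])
print(robot.observe()["time"])
a,b=[cv2.resize(robot.grab_frame(n)[s],(520,400)if n=="top"else(280,400),interpolation=cv2.INTER_CUBIC) for n,s in(("scene",np.s_[170:270,300:370]),("top",np.s_[130:230,295:425]))]
cv2.imwrite("pics/f3.png",np.hstack([a,b]))
```

```text
guard True tip z 0.06450895006114199 F [-0.3  1.   5.9] t 11.875
14.3417
```

View pics/f3.png

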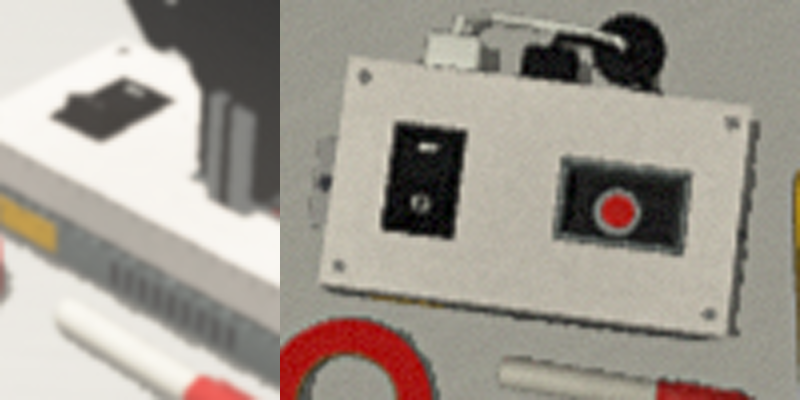

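The final picture shows the rocker's far half level and its near end raised (left view, about (75,105)). The red button is low in the well at (617,211), the loose items haven't moved, and the gripper is clear.

```bash
python3 -c "
from plant import robot
print(robot.job_done())"
```

```text
the job is handed in; nothing more can be done
None
```

I pressed the rocker off, pushed the breaker home (fingertips stopped at 41.1 mm; home is 41 mm), pressed the rocker back on, left the loose items alone and handed the job in at about 14 s; no verdict came back.

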